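# Hang the vial basket on the dryer and hold the enabling button

### The job

Hang the basket of vials by its handle on the hook of the drying station, keeping it upright, and let go of it without leaving it swinging. Then press the black enabling button down 15 mm, half its travel, so that its top face stands level with the green mark on the gauge beside it, never pushing it down to the red part, and finish while still holding it there. Leave everything else on the bench alone.

Things in the scene. Friction and masses are not known exactly. Their poses are not given: they have to be found in the camera images.
- basket_grip (a point): Where to hold the loose vial basket: its orange grip, a square upright bar 16 x 16 mm, 52 mm tall, standing on the middle of the handle bar. The point is on its axis, 20 mm below its top end, 32 mm above the handle bar's top, 143 mm above the basket's underside. Axes: z up, x and y square to the grip's faces, y along the handle bar.
- basket_bar (a point): Underside of the middle of the basket's handle bar (round steel, 6 mm thick, its ends 8 mm lower than the middle): the spot that rests on the hook. 38 mm straight below basket_grip, 105 mm above the basket's underside; below it the hoop is open for 64 mm down to the vials and is 70 mm wide. Axes as basket_grip.
- basket: The steel vial basket, about 250 g: square tray 80 x 80 mm, 30 mm tall, amber vials fixed in it up to 41 mm; the handle hoop stands in its y-z plane, legs at y = +-38 mm. It looks and works the same after half a turn. Origin at the centre of its underside; axes as basket_grip.
- hook_seat (a point): Bottom of the hook's V-shaped saddle (upper surface of the rod), 150 mm above the bench. Axes: z up, x from the hook's open end to the post. 8 mm steel rod in the x-z plane: its free end reaches 32 mm towards -x, its top there 16 mm above the seat; towards +x it rises 12 mm within 22 mm, then runs level to a post 80 mm from the seat. Bar goes on from -x over the free end, then down.
- station: The fixed drying station that carries the hook: white base plate 12 mm thick, 130 mm wide, from x = -75 to +115 mm; grey block 62 mm tall at the foot of the post; brass nozzles end 24 mm above the bench. Origin on the bench straight below hook_seat; axes as hook_seat.
- button_top (a point): Centre of the top face of the black enabling button, a round cap 48 mm in diameter, 13 mm thick; released it is 110 mm above the bench. It moves straight down when pressed. Axes: z up, others the box's.
- switch_box: Yellow box fixed to the bench, 100 x 110 mm, 60 mm tall, with the button in its middle. A white gauge plate 20 mm wide, centred 42 mm from the button's axis towards +y, stands up to 115 mm above the bench; its green mark spans 91 to 99 mm above the bench, its red part 68 to 84 mm. Origin on the bench below the button.
- enable (a joint): How far the enabling button is pressed, m: 0 released, 0.030 at the stop. Its spring pushes back with about 2.4 N at the start, 8.4 N at 0.015 and 14.4 N at 0.030, and returns it when let go.
- solvent_bottle: Bystander: amber bottle with blue cap, 68 mm wide, 170 mm tall, origin at the underside.
- clear_jar: Bystander: whitish jar with white lid, 60 mm wide, 80 mm tall, origin at the underside.
- beaker: Bystander: open glass beaker, 70 mm wide, 90 mm tall, origin at the underside.
- vial_rack: Bystander: blue rack with vials, 70 x 130 mm, 48 mm tall, origin at the underside.
- screwdriver: Bystander: screwdriver lying on the bench.
- wrench: Bystander: wrench lying on the bench.
- septa_jar: Bystander: small white jar with green lid, 40 mm wide, 50 mm tall, origin at the underside.
Things that resemble listed ones, but are neither listed nor needed, are in the scene too. Of the things that look like the station, the larger one is meant.

How it is judged:
By the outcome, as a careful person would: the job done as asked, in the order asked, and still so for the second after the job is handed in, while the arm keeps its last pose, push and grip.
It also fails if it takes over 64 s, if anything falls off the work surface, if the arm or the gripper's body presses on something with over 40 N, if the wrist force passes 120 N, or if a joint passes its speed limit or range.

### The arm

A 7-joint arm with a two-finger parallel gripper is mounted at the origin on the work surface. World frame = base frame: x ahead of the robot, y to its left, z up, the work surface at z = 0. Lengths are in m, angles in rad, forces in N, time in s.
With the tool pointing down it reaches from about 0.425 to 0.95 m from the base axis. Payload 4.7 kg.
Tool frame: the origin (TCP) lies on the centre line of the jaws, within the pads' length; the fingertips stand robot.nose_length ahead of it and the grasp point (between the pads) lies 8 mm behind it (robot.nose_length is the distance from the TCP to the fingertips, in m); z points along the fingers, y is the line along which they close (so a half turn about z gives the same grasp; the last joint's range is limited). The gripper opens to 85 mm and grips with 20 to 120 N. Pads are 22 mm wide; open, the fingers measure 114 mm over their backs; the gripper's body (76 mm by 85 mm) begins 54 mm behind the grasp point. The pads swing forward as they close: fully open they stand 13 mm farther back than shut.
Start: joints at [1.124, 0.469, -0.049, 1.532, 0.024, 1.141, -0.082], TCP at [0.274, -0.617, 0.242] pointing down, gripper open.
Joint ranges: [-2.59, 2.59], [-0.33, 1.99], [-1.39, 1.29], [0.1, 2.45], [-1.04, 4.18], [0.21, 1.99], [-2.66, 2.66]. Speed limits (rad/s): [2.57, 2.57, 3.14, 3.14, 3.14, 3.14, 3.14].

### API

Orientations are given as [roll, pitch, yaw] about the fixed x, y, z axes, in that order (R = Rz(yaw) Ry(pitch) Rx(roll)).
In Python, from plant import robot gives the robot as it stands. Calls block until the motion is done:
- robot.goto(position, orientation): joint-space move of the TCP to a pose.
- robot.move_straight(position, vel=0.15, attitude=None, contact_N=None): straight line of the TCP; attitude=None keeps the orientation; vel is the mean speed in m/s. With contact_N (N) it stops when the force on the tool has changed by that much, and returns True; else False.
- robot.move_joints(angles): joint-space move.
- robot.grip(opening, strength=None): opening from 0.0 (shut) to 1.0 (fully open); strength is the grip in N (None keeps the last); returns when the fingers have stopped.
- robot.sleep(seconds).
- robot.inverse_kinematics(position, orientation): joint angles nearest the present ones, or None.
- robot.sense(): the state.
- robot.grab_frame(name): name is "scene" or "side" or "wrist"; returns a dict with "image" (480x640x3 uint8, red, green, blue), "range_z" (480x640 float32, m along the optical axis (not along the pixel's ray), 0 where there is no reading), "fx", "fy", "cx", "cy" (pixels), "dist_coeffs" ([k1, k2, p1, p2, k3] as OpenCV has them; the pictures are not rectified), "R" (3x3) and "t" (3): a world point X has camera coordinates R X + t. Camera axes: x right, y down, z forward; pixel columns grow to the right and rows downward; lengths in m; the calibration is good to about 2 mm. A picture is of the moment at which its call begins.
A pose or a line that the arm cannot do raises robot.IKError and nothing moves.
- robot.close_job(): hands the job in; it is judged then, once.
The state is a dict: "t": time; "joint_pos": joint angles; "joint_velocities": joint speeds; "effort": joint torques, N m; "tcp_pos": TCP position; "tcp_rot": TCP orientation; "wrist_force": force on the tool from outside, world axes, zero at the start; "torque": the same for the moment, N m; "opening": opening from 0.0 (shut) to 1.0 (fully open); "gripper_force": force on a finger pad.
Only numpy, scipy, OpenCV 4.12 (cv2) and the standard library are available. Lean on these libraries where they do the work, as an engineer would, in place of code of your own. Each camera call takes 0.05 s, during which the arm holds its last target. There are 200 camera calls.

## Working session

There is one attempt and no reset: what is moved stays moved. The work goes in short steps, each a Python script; the robot and the scene stay as the last script left them, time stands still between calls to the robot, and variables do not carry over. Pictures are saved under pics/ and viewed, at most 10 in all, crops included, and the job is handed in when it is done.

```bash
ls; mkdir -p pics
python3 - <<'E'
from plant import robot
import cv2,numpy as np
for n in("scene","side"):
    f=robot.grab_frame(n); cv2.imwrite(f"pics/{n}0.png",f["image"][:,:,::-1]); np.savez(f"{n}0.npz",**f)
    print(n,f["fx"],f["dist_coeffs"],-f["R"].T@f["t"],f["R"][2], (f["range_z"]>0).mean())
s=robot.sense();print(s["tcp_rot"],s["t"],robot.nose_length,s["wrist_force"])
E
```

```text
pics
scene 439.30825681196933 [0.03640748 0.         0.         0.         0.        ] [1.11765818 0.62278805 1.32605341] [-0.37484184 -0.40824667 -0.83236305] 0.996005859375
side 576.9561060017547 [-0.18504241  0.          0.          0.          0.        ] [ 0.41383345 -1.1984471   0.94105941] [ 0.1080262   0.82640664 -0.55261416] 0.99615234375
[-3.13984638e+00  5.93519217e-05  4.17859082e-01] 0.1 0.011 [-0.10780505  0.15979944  0.5151069 ]
```

View pics/scene0.png

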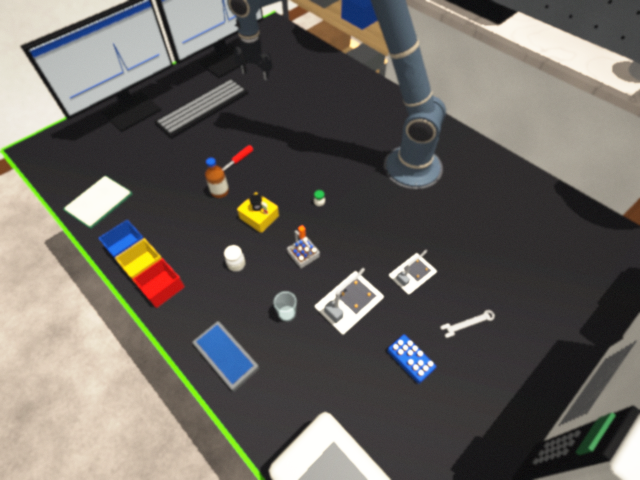

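View pics/side0.png

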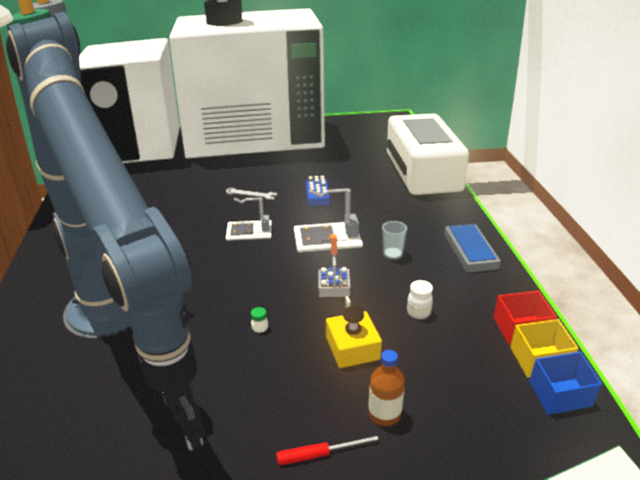

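The scene view shows the basket at (303,248) with its grip at (302,231), the large station at (348,300) and the switch box at (258,212). The side view shows them at (334,280), (334,243), (328,235) and (353,338). Next I'll localise them.

```bash
cat > h.py <<'E'
import numpy as np,cv2
def ray(f,uv):
    K=np.array([[f["fx"],0,f["cx"]],[0,f["fy"],f["cy"]],[0,0,1.]])
    p=cv2.undistortPoints(np.array(uv,float).reshape(-1,1,2),K,np.array(f["dist_coeffs"],float))[:,0]
    d=np.c_[p,np.ones(len(p))]@f["R"]; return -f["R"].T@f["t"],d
def onplane(f,uv,z):
    c,d=ray(f,uv); return c+d*((z-c[2])/d[:,2])[:,None]
def cloud(f,m):
    v,u=np.nonzero(m&(f["range_z"]>0)); c,d=ray(f,np.c_[u,v]); return c+d*f["range_z"][v,u][:,None]
def tri(fs,uvs):
    A=0;b=0
    for f,uv in zip(fs,uvs):
        c,d=ray(f,[uv]);d=d[0]/np.linalg.norm(d[0]);P=np.eye(3)-np.outer(d,d);A=A+P;b=b+P@c
    return np.linalg.solve(A,b)
def hsv(f,lo,hi,roi=None):
    m=cv2.inRange(cv2.cvtColor(np.ascontiguousarray(f["image"]),cv2.COLOR_RGB2HSV),lo,hi)>0
    if roi: k=np.zeros_like(m);k[roi[1]:roi[3],roi[0]:roi[2]]=1;m&=k
    return m
def rect(xy):
    (c,s,a)=cv2.minAreaRect(xy.astype(np.float32)); return np.round(c,4),np.round(s,4),a
E
python3 - <<'E'
from h import *
S=dict(np.load("scene0.npz"));D=dict(np.load("side0.npz"))
R={"scene":dict(g=(285,215,320,270),y=(230,190,290,240),w=(305,262,390,340)),
   "side":dict(g=(315,225,352,275),y=(315,300,395,375),w=(285,180,365,255))}
for n,f in(("scene",S),("side",D)):
    r=R[n]
    m=hsv(f,(3,150,120),(17,255,255),r["g"]);P=cloud(f,m);v,u=np.nonzero(m)
    print(n,"grip",m.sum(),P.min(0),P.max(0),np.median(P,0),u.mean(),v.mean(),v.min(),v.max())
    m=hsv(f,(20,150,80),(35,255,255),r["y"]);P=cloud(f,m);T=P[abs(P[:,2]-.06)<.006];print(" box",rect(T[:,:2]),len(T))
    m=hsv(f,(0,0,130),(179,70,255),r["w"]);P=cloud(f,m);T=P[abs(P[:,2]-.012)<.008];print(" plate",rect(T[:,:2]),len(T))
    k=np.zeros(f["range_z"].shape,bool);a=r["w"];k[a[1]:a[3],a[0]:a[2]]=1
    P=cloud(f,k)
    for z0,z1 in((.055,.07),(.08,.135),(.14,.2)):
        T=P[(P[:,2]>z0)&(P[:,2]<z1)];print("  z",z0,len(T),*(np.round(x,3) for x in(T.min(0),T.max(0),np.median(T,0))) if len(T) else ())
    # basket tray
    k[:]=0;k[225:300,270:360]=1;P=cloud(f,k);
    G=np.array([0,0])
    T=P[(P[:,2]>.02)&(P[:,2]<.034)];print(" tray",rect(T[:,:2]),len(T))
for n,f,a in(("s",S,(225,180,395,345)),("d",D,(280,175,400,375))):
    I=f["image"][a[1]:a[3],a[0]:a[2],::-1];cv2.imwrite(f"pics/c{n}.png",cv2.resize(I,None,fx=3,fy=3,interpolation=cv2.INTER_CUBIC)) 
c=[cv2.imread(f"pics/c{n}.png") for n in "sd"]
h=max(x.shape[0] for x in c);o=np.hstack([cv2.copyMakeBorder(x,0,h-x.shape[0],0,0,0) for x in c]);k=min(800/o.shape[1],600/h);cv2.imwrite("pics/crops.png",cv2.resize(o,None,fx=k,fy=k))
E
```

```text
scene grip 77 [ 0.51367438 -0.11006019 -0.00862773] [0.61091924 0.006851   0.1693409 ] [ 0.60146435 -0.0013647   0.13665701] 301.84415584415586 231.16883116883116 225 238
 box (array([ 0.6091, -0.2375]), array([0.1018, 0.1117]), 6.232696533203125) 435
 plate (array([0.6308, 0.2117]), array([0.2354, 0.2892]), 35.1734733581543) 1164
  z 0.055 190 [0.674 0.204 0.055] [0.71  0.265 0.07 ] [0.695 0.237 0.063]
  z 0.08 38 [0.675 0.231 0.08 ] [0.687 0.242 0.134] [0.684 0.239 0.11 ]
  z 0.14 120 [0.569 0.227 0.14 ] [0.687 0.242 0.169] [0.639 0.237 0.16 ]
 tray (array([0.5976, 0.0994]), array([0.0936, 0.2989]), 2.0633649826049805) 237
side grip 81 [ 0.59150051 -0.01590983  0.11417668] [0.60463868 0.00706048 0.16590859] [ 0.59716712 -0.00972963  0.14238981] 333.4320987654321 244.08641975308643 234 253
 box (array([ 0.6059, -0.2407]), array([0.0989, 0.1122]), 8.14363956451416) 1144
 plate (array([0.6141, 0.3476]), array([0.1903, 0.371 ]), 1.2568228244781494) 1262
  z 0.055 127 [0.636 0.2   0.056] [0.707 0.457 0.07 ] [0.69  0.225 0.063]
  z 0.08 130 [ 0.591 -0.016  0.081] [0.687 0.246 0.135] [0.673 0.228 0.118]
  z 0.14 222 [ 0.566 -0.013  0.14 ] [0.684 0.245 0.169] [0.606 0.231 0.158]
 tray (array([0.628 , 0.1118]), array([0.1616, 0.3295]), 1.8497239351272583) 359
```

View pics/crops.png

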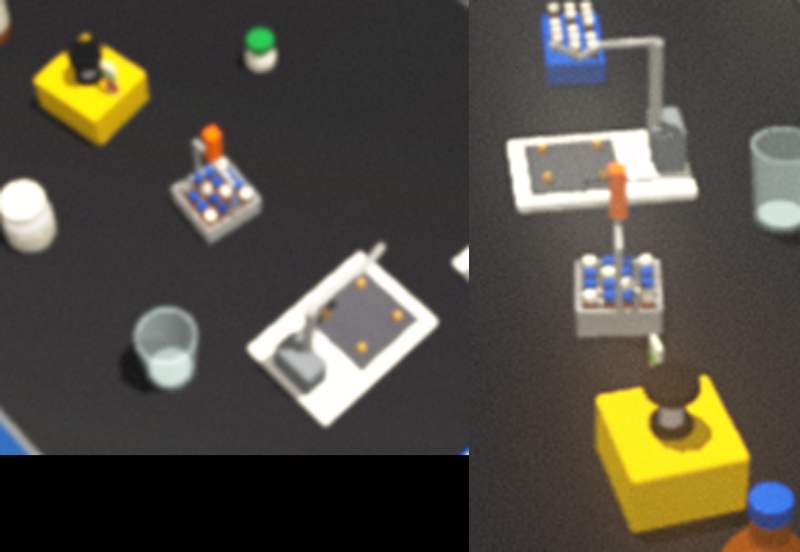

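The crops show the hook opening towards world −x with its post at +x. The basket's hoop is seen edge-on from the side camera, and the gauge stands at +y of the button. Next I'll refine the yaws and take a wrist look above the basket.

Run:
```python
from h import *
from plant import robot
S=dict(np.load("scene0.npz"));D=dict(np.load("side0.npz"))
al=np.ones((480,640),bool)
for n,f in(("scene",S),("side",D)):
    P=cloud(f,al)
    def near(c,r,z0,z1): return P[(np.hypot(*(P[:,:2]-c).T)<r)&(P[:,2]>z0)&(P[:,2]<z1)]
    print(n,"tray",rect(near((.6,-.005),.07,.018,.05)[:,:2]))
    print(" plate",rect(near((.63,.235),.135,.006,.018)[:,:2]))
    T=near((.63,.235),.1,.145,.18);v=cv2.fitLine(T[:,:2].astype(np.float32),cv2.DIST_HUBER,0,.001,.001).ravel();print(" rod",v,T[:,0].min())
    T=near((.607,-.239),.04,.1,.12);print(" btn",rect(T[:,:2]),np.median(T[:,2]))
    m=hsv(f,(3,150,120),(17,255,255));T=P[m[f["range_z"]>0]&(np.hypot(*(P[:,:2]-(.6,-.005)).T)<.03)&(P[:,2]>.1)];print(" grip",T.mean(0),T.max(0))
print("tri grip",tri([S,D],[(301.84,231.2),(333.43,244.1)]))
p=robot.sense()["tcp_pos"]
robot.move_straight([p[0],p[1],.36],vel=.25)
robot.goto([.6,-.005,.36],[np.pi,0,.08])
f=robot.grab_frame("wrist");np.savez("w1.npz",**f);cv2.imwrite("pics/w1.png",f["image"][:,:,::-1])
print(robot.sense()["t"],-f["R"].T@f["t"],f["R"],robot.sense()["joint_pos"])
```

```text
scene tray (array([ 0.6016, -0.0049]), array([0.0849, 0.0824]), 82.52204132080078)
 plate (array([0.6242, 0.2345]), array([0.2546, 0.2558]), 55.907264709472656)
 rod [ 0.999864   -0.01649279  0.633204    0.23633388] 0.5686584202461116
 btn (array([ 0.6108, -0.2349]), array([0.0585, 0.0467]), 64.07697296142578) 0.11021618119728749
 grip [ 6.04594392e-01 -5.17923972e-04  1.46390764e-01] [0.61091924 0.006851   0.1693409 ]
side tray (array([ 0.6004, -0.0043]), array([0.089 , 0.0799]), 82.20775604248047)
 plate (array([0.6365, 0.2424]), array([0.2543, 0.229 ]), 7.151861190795898)
 rod [ 0.99925303 -0.03864432  0.61371344  0.23547421] 0.5664269055781498
 btn (array([ 0.6082, -0.2356]), array([0.0573, 0.0443]), 62.55216979980469) 0.10994380729446418
 grip [ 0.59781406 -0.00899289  0.14153913] [0.60463868 0.00706048 0.16590859]
tri grip [ 0.59826502 -0.0071116   0.14024638]
3.225 [ 6.74140417e-01 -3.02736221e-04  4.92936241e-01] [[ 7.79091433e-02 -9.96960458e-01  1.02749384e-04]
 [-9.53994429e-01 -7.45215601e-02  2.90415505e-01]
 [-2.89525118e-01 -2.27240455e-02 -9.56900634e-01]] [ 0.33924695  0.3139097  -0.52543194  1.53237789  0.16018185  1.3386072
 -1.69464605]
```

View pics/w1.png

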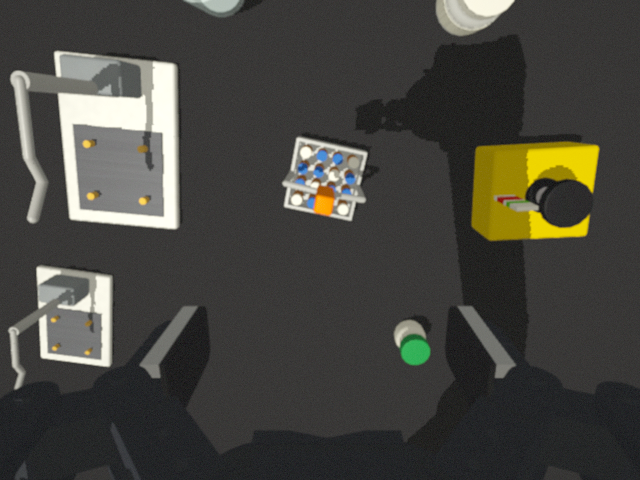

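The wrist view shows the tray at (327,178), the grip top near (325,197), the station plate spanning (55–180, 52–228) with its hook tip at (35,218), and the button cap at (565,203). I'll measure from this view.

Run:
```python
from h import *
W=dict(np.load("w1.npz"))
P=cloud(W,np.ones((480,640),bool))
def near(c,r,z0,z1): return P[(np.hypot(*(P[:,:2]-c).T)<r)&(P[:,2]>z0)&(P[:,2]<z1)]
print("tray",rect(near((.6,-.005),.07,.022,.034)[:,:2]))
T=near((.6,-.005),.03,.155,.175);print("griptop",rect(T[:,:2]),T[:,2].mean(),len(T))
T=near((.6,-.005),.05,.09,.118);print("bar",cv2.fitLine(T[:,:2].astype(np.float32),cv2.DIST_HUBER,0,.001,.001).ravel(),rect(T[:,:2]),len(T))
m=hsv(W,(0,0,130),(179,70,255),(50,45,185,232))
c=max(cv2.findContours(cv2.morphologyEx(m.astype(np.uint8),cv2.MORPH_OPEN,np.ones((5,5))),0,1)[0],key=cv2.contourArea)
print("plate",rect(onplane(W,cv2.convexHull(c)[:,0],.012)[:,:2]))
T=P[(abs(P[:,2]-.012)<.004)&(P[:,0]>.54)&(P[:,0]<.77)&(P[:,1]>.15)&(P[:,1]<.32)];print("plate depth",rect(T[:,:2]))
T=near((.63,.235),.11,.143,.185)
print("rod",cv2.fitLine(T[:,:2].astype(np.float32),cv2.DIST_HUBER,0,.001,.001).ravel())
for x in np.arange(.55,.71,.006):
    k=T[abs(T[:,0]-x)<.003]
    if len(k):print("  %.3f y%.4f zmax%.4f n%d"%(x,np.median(k[:,1]),np.percentile(k[:,2],95),len(k)))
T=near((.607,-.237),.045,.104,.1135);v=T[abs(T[:,2]-.11)<.003];print("btn",rect(v[:,:2]),cv2.minEnclosingCircle(v[:,:2].astype(np.float32)),np.median(v[:,2]))
T=near((.607,-.237),.08,.056,.064);print("box",rect(T[:,:2]))
```

```text
tray (array([ 0.6014, -0.0033]), array([0.0802, 0.0802]), 82.27679443359375)
griptop (array([ 0.6015, -0.0032]), array([0.016 , 0.0163]), 82.2340316772461) 0.16374933669885008 382
bar [ 0.13182575  0.9912729   0.6022081  -0.00249137] (array([ 0.6039, -0.0033]), array([0.0819, 0.0113]), 82.00836181640625) 421
plate (array([0.6191, 0.2368]), array([0.1327, 0.1909]), 88.89581298828125)
plate depth (array([0.6271, 0.2371]), array([0.1317, 0.1752]), 89.34185028076172)
rod [ 0.9993636  -0.03567016  0.61293435  0.23533653]
  0.568 y0.2367 zmax0.1676 n30
  0.574 y0.2362 zmax0.1675 n93
  0.580 y0.2359 zmax0.1647 n96
  0.586 y0.2357 zmax0.1611 n93
  0.592 y0.2358 zmax0.1576 n92
  0.598 y0.2358 zmax0.1542 n85
  0.604 y0.2352 zmax0.1559 n86
  0.610 y0.2350 zmax0.1596 n82
  0.616 y0.2351 zmax0.1624 n86
  0.622 y0.2352 zmax0.1639 n90
  0.628 y0.2351 zmax0.1642 n92
  0.634 y0.2347 zmax0.1640 n90
  0.640 y0.2344 zmax0.1642 n99
  0.646 y0.2345 zmax0.1641 n97
  0.652 y0.2342 zmax0.1648 n97
  0.658 y0.2340 zmax0.1645 n102
  0.664 y0.2343 zmax0.1643 n106
  0.670 y0.2342 zmax0.1645 n121
  0.676 y0.2320 zmax0.1639 n254
  0.682 y0.2316 zmax0.1629 n252
  0.688 y0.2340 zmax0.1606 n34
btn (array([ 0.6115, -0.231 ]), array([0.0623, 0.0473]), 63.551963806152344) ((0.6090191602706909, -0.22688497602939606), 0.034750454127788544) 0.11117831756922336
box (array([ 0.6081, -0.2377]), array([0.1001, 0.1101]), 7.582068920135498)
```

Run:
```python
from h import *
from plant import robot
for n in("scene0","side0"):
    W=dict(np.load(n+".npz"));P=cloud(W,np.ones((480,640),bool))
    T=P[(P[:,0]>.3)&(P[:,0]<.545)&(P[:,1]>.12)&(P[:,1]<.36)]
    for z in(.03,.06,.09): 
        k=T[T[:,2]>z]
        if len(k):print(n,z,k.min(0).round(3),k.max(0).round(3))
Y=-.135;g=[.6015,-.0033]
robot.goto([*g,.23],[np.pi,0,Y])
robot.move_straight([*g,.138],vel=.1)
robot.grip(0,40)
s=robot.sense();print(s["opening"],s["gripper_force"],s["wrist_force"],s["tcp_pos"])
robot.move_straight([*g,.148],vel=.03)
robot.sleep(.3);s=robot.sense();print(s["t"],s["opening"],s["wrist_force"],s["tcp_pos"])
```

```text
scene0 0.03 [0.35  0.286 0.03 ] [0.455 0.33  0.119]
scene0 0.06 [0.35  0.304 0.06 ] [0.439 0.317 0.119]
scene0 0.09 [0.35  0.304 0.091] [0.436 0.317 0.119]
side0 0.03 [0.351 0.284 0.03 ] [0.451 0.33  0.12 ]
side0 0.06 [0.351 0.299 0.061] [0.433 0.322 0.12 ]
side0 0.09 [0.351 0.301 0.093] [0.433 0.322 0.12 ]
0.1824304936760092 39.65300738811493 [0.89012673 0.13450555 2.19555541] [ 0.60169486 -0.00332041  0.13818581]
6.2917 0.18280169531616966 [ 0.12691995  0.83531913 -2.43099687] [ 0.60140953 -0.00333014  0.14784915]
```

Run:
```python
from h import *
from plant import robot
Y=-.02
robot.move_straight([.6015,-.0033,.235],vel=.1)
robot.move_straight([.535,.10,.220],vel=.12,attitude=[np.pi,0,Y])
robot.move_straight([.535,.2357,.215],vel=.12)
robot.sleep(.4)
f=robot.grab_frame("side");np.savez("s2.npz",**f)
g=robot.grab_frame("wrist");np.savez("w2.npz",**g)
I=cv2.resize(f["image"][130:310,230:430,::-1],None,fx=2.4,fy=2.4,interpolation=3);J=cv2.resize(g["image"][:,:,::-1],None,fx=.6,fy=.6)[:,60:360]
h=max(I.shape[0],J.shape[0]);cv2.imwrite("pics/a2.png",np.hstack([cv2.copyMakeBorder(x,0,h-x.shape[0],0,0,0) for x in(I,J)]))
P=cloud(f,np.ones((480,640),bool))
m=hsv(f,(3,150,120),(17,255,255))
T=P[(np.hypot(*(P[:,:2]-(.535,.2357)).T)<.06)]
k=T[(T[:,2]>.09)&(T[:,2]<.125)];print("vials/tray top",rect(k[:,:2]),T[T[:,2]>.03][:,2].min())
s=robot.sense();print(s["t"],s["wrist_force"],s["tcp_pos"],s["tcp_rot"])
```

```text
vials/tray top (array([0.5334, 0.2342]), array([0.095 , 0.0805]), 89.16741180419922) 0.07572001566662467
10.275 [-0.24598868  1.08166549 -2.21370083] [0.53503953 0.23559352 0.21502629] [ 3.14158561e+00 -6.09709303e-05 -2.01708515e-02]
```

View pics/a2.png

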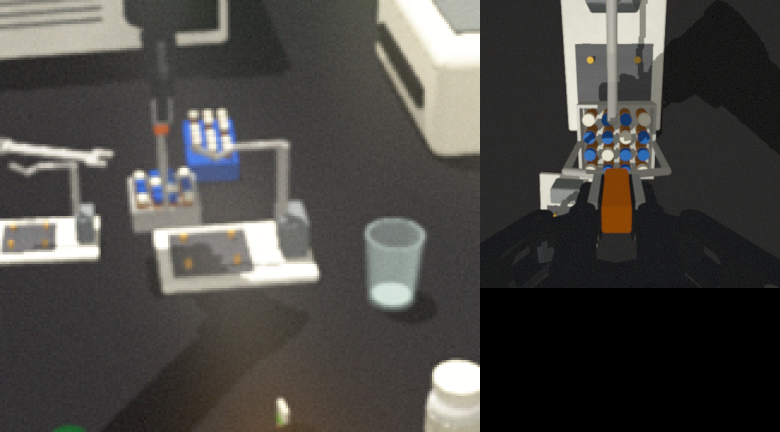

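Left panel: the basket hangs upright in front of the hook tip. Right panel: the rod is centred over the hoop at column ~613. I'll go over the tip and lower it.

Run:
```python
from h import *
from plant import robot
robot.move_straight([.600,.2355,.215],vel=.06)
robot.sleep(.3);print(robot.sense()["wrist_force"])
robot.move_straight([.600,.2355,.190],vel=.04)
c=robot.move_straight([.600,.2355,.179],vel=.012,contact_N=1.5)
s=robot.sense();print(c,s["t"],s["wrist_force"],s["tcp_pos"])
f=robot.grab_frame("side");np.savez("s3.npz",**f)
g=robot.grab_frame("wrist")
I=cv2.resize(f["image"][160:290,270:400,::-1],None,fx=3.2,fy=3.2,interpolation=3);J=cv2.resize(g["image"][:,:,::-1],None,fx=.6,fy=.6)
h=max(I.shape[0],J.shape[0]);cv2.imwrite("pics/a3.png",np.hstack([cv2.copyMakeBorder(x,0,h-x.shape[0],0,0,0) for x in(I,J)]))
```

```text
[-0.49543652  0.06129299 -2.31698396]
True 13.1417 [ 1.13131105 -0.24042255  4.61735465] [0.60004214 0.2354797  0.18436142]
```

View pics/a3.png

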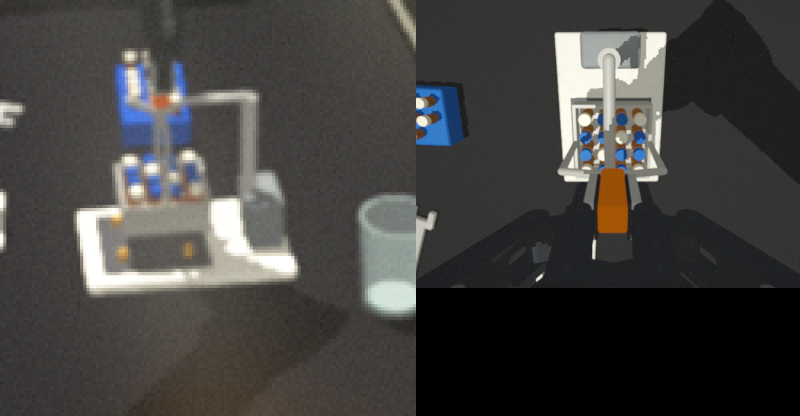

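Left panel: the basket sits on the hook, clear of the nozzles. Contact came at about the expected height, with a small +x push, so I'll ease towards +x, release gently and look.

Run:
```python
from h import *
from plant import robot
for x in(.601,.602):
    robot.move_straight([x,.2355,.1842],vel=.01);robot.sleep(.2);s=robot.sense();print(s["wrist_force"],s["tcp_pos"])
    if s["wrist_force"][0]<.2:break
c=robot.move_straight([x,.2355,.181],vel=.01,contact_N=2.5);s=robot.sense();print(c,s["wrist_force"],s["tcp_pos"])
for o in(.22,.28,.36,.5): robot.grip(o,20);robot.sleep(.15)
s=robot.sense();print(s["t"],s["opening"],s["wrist_force"])
for i in range(4):
    f=robot.grab_frame("side");P=cloud(f,np.ones((480,640),bool))
    k=P[(np.hypot(*(P[:,:2]-(.601,.2355)).T)<.06)&(P[:,2]>.045)&(P[:,2]<.09)]
    print(k.mean(0).round(4),rect(k[:,:2]));robot.sleep(.2)
g=robot.grab_frame("wrist")
I=cv2.resize(f["image"][160:290,270:400,::-1],None,fx=3.2,fy=3.2,interpolation=3);J=cv2.resize(g["image"][:,:,::-1],None,fx=.6,fy=.6)
h=max(I.shape[0],J.shape[0]);cv2.imwrite("pics/a4.png",np.hstack([cv2.copyMakeBorder(x,0,h-x.shape[0],0,0,0) for x in(I,J)]))
```

```text
[-2.9874766  -0.42206618  5.76234927] [0.60035343 0.23557431 0.18427988]
True [-0.80575021 -0.14875428  4.46181739] [0.60027804 0.23561023 0.18427697]
15.5833 0.5019107845351095 [-0.03118367  0.47502344 -0.64385634]
[0.5981 0.2237 0.0714] (array([0.6   , 0.2365]), array([0.092 , 0.0802]), 88.26992797851562)
[0.598  0.2233 0.0719] (array([0.6002, 0.2382]), array([0.0951, 0.081 ]), 88.82018280029297)
[0.5978 0.223  0.0719] (array([0.5999, 0.2366]), array([0.0808, 0.0915]), 0.2974494993686676)
[0.5981 0.2233 0.0715] (array([0.5999, 0.2375]), array([0.0946, 0.0804]), 89.26314544677734)
```

View pics/a4.png

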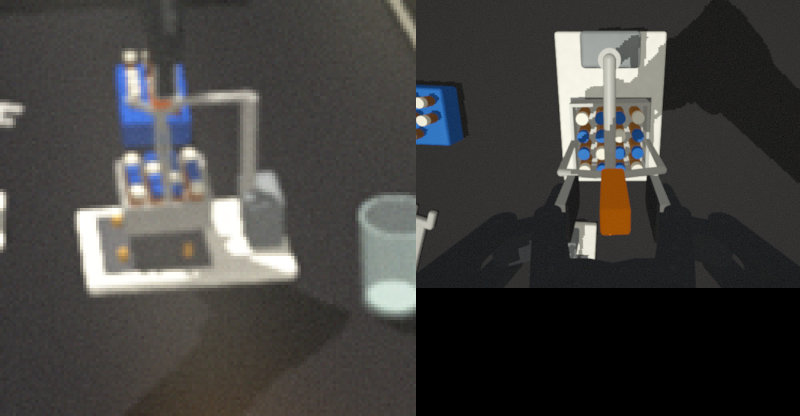

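The basket hangs free between the open fingers and looks steady. I'll withdraw upwards and check it while heading for the button.

Run:
```python
from h import *
from plant import robot
robot.move_straight([.6003,.2356,.30],vel=.08)
robot.goto([.53,.05,.33],[np.pi,0,0])
g=robot.grab_frame("wrist");np.savez("w5.npz",**g)
for n,f in[("wrist",g)]+[("side",robot.grab_frame("side"))]+[("scene",robot.grab_frame("scene"))]:
    P=cloud(f,np.ones((480,640),bool))
    T=P[np.hypot(*(P[:,:2]-(.6,.2355)).T)<.055]
    k=T[(T[:,2]>.19)&(T[:,2]<.215)];t=T[(T[:,2]>.055)&(T[:,2]<.078)]
    print(n,"griptop",len(k),k.mean(0).round(4),k[:,2].max(),"tray",rect(t[:,:2]))
    e=T[abs(T[:,2]-.083)<.012];A=np.c_[e[:,:2]-e[:,:2].mean(0),np.ones(len(e))];print("  slope",np.linalg.lstsq(A,e[:,2],rcond=None)[0].round(3),len(e))
robot.goto([.609,-.236,.25],[np.pi,0,.132])
robot.grip(0)
g=robot.grab_frame("wrist");np.savez("w6.npz",**g)
P=cloud(g,np.ones((480,640),bool));T=P[(np.hypot(*(P[:,:2]-(.609,-.236)).T)<.05)]
v=T[abs(T[:,2]-.11)<.002];print("btn",rect(v[:,:2]),np.median(v[:,2]))
f=robot.grab_frame("side");
I=cv2.resize(f["image"][160:380,280:400,::-1],None,fx=2.5,fy=2.5,interpolation=3);J=cv2.resize(g["image"][:,:,::-1],None,fx=.75,fy=.75)
h=max(I.shape[0],J.shape[0]);cv2.imwrite("pics/a5.png",np.hstack([cv2.copyMakeBorder(x,0,h-x.shape[0],0,0,0) for x in(I,J)]))
s=robot.sense();print(s["t"],s["opening"],s["wrist_force"],s["tcp_pos"])
```

```text
wrist griptop 1283 [0.5987 0.2311 0.2062] 0.21265986981318058 tray (array([0.6011, 0.2373]), array([0.0818, 0.0797]), 89.1797103881836)
  slope [0.017 0.044 0.083] 5262
side griptop 53 [0.5964 0.2306 0.2032] 0.21303186247904327 tray (array([0.6001, 0.2367]), array([0.091 , 0.0802]), 89.10953521728516)
  slope [0.013 0.063 0.082] 391
scene griptop 47 [0.6013 0.2349 0.2045] 0.21338308621766622 tray (array([0.6017, 0.2366]), array([0.0821, 0.0835]), 89.1958236694336)
  slope [ 0.003 -0.005  0.082] 353
btn (array([ 0.6127, -0.2279]), array([0.0701, 0.0466]), 69.1030044555664) 0.11113899220620771
20.9583 -0.002317908507121421 [0.67362034 0.55458254 0.24811588] [ 0.60896616 -0.23598535  0.25000544]
```

View pics/a5.png

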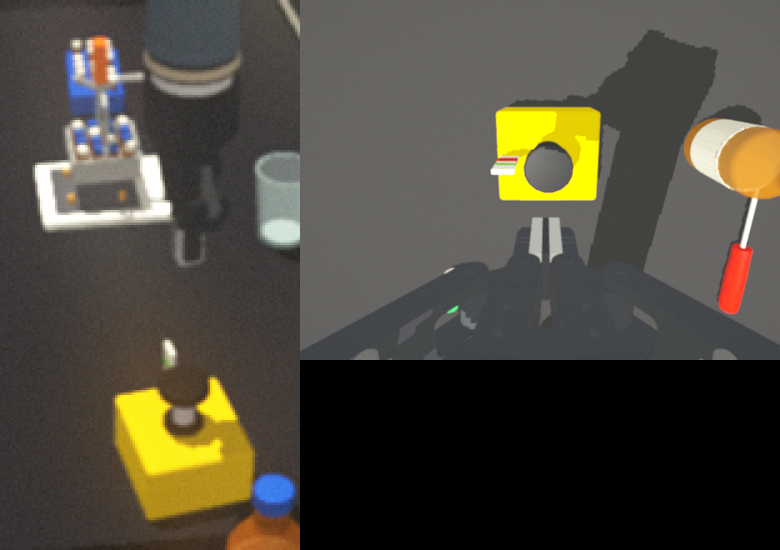

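Left panel: the basket hangs on the hook with only a slight (~2.5°) lean and it is steady. Right panel: the closed fingers are in front of the button at (548,167), with the gauge on the +y side. Now the press.

Run:
```python
from h import *
from plant import robot
b=[.608,-.237]
robot.move_straight([*b,.135],vel=.1);robot.sleep(.3)
print(robot.sense()["wrist_force"])
c=robot.move_straight([*b,.112],vel=.01,contact_N=1.2);s=robot.sense();print(c,s["wrist_force"],s["tcp_pos"])
z=s["tcp_pos"][2]
robot.move_straight([*b,.109],vel=.015);robot.sleep(.3)
s=robot.sense();print(s["t"],s["wrist_force"],s["tcp_pos"])
robot.move_straight([*b,.106],vel=.01);robot.sleep(.4)
s=robot.sense();print(s["t"],s["wrist_force"],s["tcp_pos"])
o=[]
for n in("scene","side","wrist"):
    f=robot.grab_frame(n);np.savez(n+"7.npz",**f);P=cloud(f,np.ones((480,640),bool))
    T=P[(np.hypot(*(P[:,:2]-b).T)<.022)&(P[:,2]>.085)&(P[:,2]<.112)];hh,e=np.histogram(T[:,2],np.arange(.085,.113,.002));print(n,dict(zip(e.round(3),hh)))
    p=cv2.projectPoints(np.array([[*b,.095]]),cv2.Rodrigues(f["R"])[0],f["t"],np.array([[f["fx"],0,f["cx"]],[0,f["fy"],f["cy"]],[0,0,1.]]),np.array(f["dist_coeffs"],float))[0].ravel().astype(int)
    r=35 if n!="wrist" else 120
    q=f["image"][max(0,p[1]-r):p[1]+r,max(0,p[0]-r):p[0]+r,::-1];o.append(cv2.resize(q,(266,266),interpolation=3))
cv2.imwrite("pics/a7.png",np.hstack(o))
```

```text
[ 0.08556453  0.57291829 -0.90071496]
True [ 1.40929676 -0.30442048  2.37682466] [ 0.60797205 -0.23700222  0.12042574]
25.125 [-0.28948546 -0.30239236  6.48600661] [ 0.6080488  -0.23699228  0.10936169]
25.975 [-1.84507191  0.09674305  7.26073921] [ 0.608034   -0.23699207  0.10656383]
scene {np.float64(0.085): np.int64(4), np.float64(0.087): np.int64(4), np.float64(0.089): np.int64(4), np.float64(0.091): np.int64(7), np.float64(0.093): np.int64(12), np.float64(0.095): np.int64(10), np.float64(0.097): np.int64(13), np.float64(0.099): np.int64(7), np.float64(0.101): np.int64(2), np.float64(0.103): np.int64(1), np.float64(0.105): np.int64(2), np.float64(0.107): np.int64(5), np.float64(0.109): np.int64(2)}
side {np.float64(0.085): np.int64(1), np.float64(0.087): np.int64(0), np.float64(0.089): np.int64(3), np.float64(0.091): np.int64(6), np.float64(0.093): np.int64(43), np.float64(0.095): np.int64(56), np.float64(0.097): np.int64(14), np.float64(0.099): np.int64(9), np.float64(0.101): np.int64(3), np.float64(0.103): np.int64(6), np.float64(0.105): np.int64(3), np.float64(0.107): np.int64(7), np.float64(0.109): np.int64(12)}
wrist {np.float64(0.085): np.int64(0), np.float64(0.087): np.int64(0), np.float64(0.089): np.int64(0), np.float64(0.091): np.int64(1), np.float64(0.093): np.int64(26), np.float64(0.095): np.int64(2579), np.float64(0.097): np.int64(1605), np.float64(0.099): np.int64(5), np.float64(0.101): np.int64(67), np.float64(0.103): np.int64(118), np.float64(0.105): np.int64(165), np.float64(0.107): np.int64(179), np.float64(0.109): np.int64(197)}
```

View pics/a7.png

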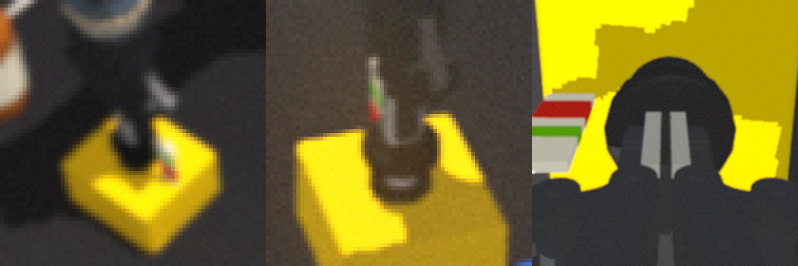

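The wrist view puts the cap about level with the green mark: ~0.096 m after correcting for the released reading of 0.111 for 0.110. I'll go down half a millimetre more, check the basket once, and hand in.

Run:
```python
from h import *
from plant import robot
b=[.608,-.237]
robot.move_straight([*b,.1055],vel=.01);robot.sleep(.5)
f=robot.grab_frame("wrist");P=cloud(f,np.ones((480,640),bool));T=P[(np.hypot(*(P[:,:2]-b).T)<.022)&(abs(P[:,2]-.096)<.004)];h=np.median(T[:,2])-.0011
s=robot.sense();print(h,s["t"],s["wrist_force"],s["tcp_pos"])
for i in range(3):
    g=robot.grab_frame("side");P=cloud(g,np.ones((480,640),bool));k=P[(np.hypot(*(P[:,:2]-(.6,.2355)).T)<.06)&(P[:,2]>.045)&(P[:,2]<.09)];print(k.mean(0).round(4));robot.sleep(.2)
if abs(h-.095)<.0015: robot.close_job();print("handed in")
```

```text
0.09526138754788775 26.925 [-1.22774104 -0.32468193  7.63309172] [ 0.60803856 -0.23696915  0.10610284]
[0.5969 0.2224 0.0717]
[0.597  0.2226 0.0718]
[0.5968 0.2222 0.0717]
the job is handed in; nothing more can be done
handed in
```

The job is handed in at about 28 s: the basket hangs still on the hook with a lean of roughly 2.5°, and the button is held about 15 mm down, its top face measured at 0.095 m, level with the green mark.

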